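# Make up the tele and close-up kit trays

## Task

Make up the two oak kit trays for tomorrow's shoot. In the three-well tray put the teleconverter in the large round well, the steel mount cap in the small round well and the battery in the rectangular well; in the two-well tray put the hollow extension tube in the round well and the card case in the rectangular well. Set each one down without dropping it, right way up as it stands now and flat on the floor of its well, the battery and the card case lengthwise, and leave the plastic rear cap and the ball head where they are.

Things in the scene. Friction and masses are not known exactly. Their poses are not given: they have to be found in the camera images.
- teleconverter: Teleconverter: short aluminium barrel 66 mm across and 34 mm high with a steel bayonet ring 53 mm across and 3 mm high on top (37 mm in all) round a slightly domed glass lens. It stands upright on its flat base. About 0.2 kg. Origin at the centre of its underside, z up. Pinch it across the barrel. Goes to the tele tray's large round well.
- mount_cap: Steel lens mount cap: flat closed disc 58 mm across and 8 mm thick with a round knurled hub 36 mm across and 9 mm high in the middle of its top (17 mm in all). About 0.13 kg. Origin at the centre of its underside, z up. Easily pinched by the hub, between 8 and 17 mm above the underside. Goes to the tele tray's small round well.
- battery: Camera battery: black rectangular block 56 mm (its x) by 40 mm (its y) and 21 mm high, lying flat, grey label on top and four brass contacts along its +x end. About 0.085 kg. Origin at the centre of its underside, z up. Pinch it across the 40 mm. Goes to the tele tray's rectangular well.
- extension_tube: Extension tube: hollow black ring, open right through, 64 mm outside, 50 mm inside and 25 mm high, the top 5 mm a steel bayonet ring 60 mm across. About 0.09 kg. Origin on its axis at the underside, z up. Pinch it across the outside. Goes to the close-up tray's round well.
- card_case: Memory-card case: grey rectangular plastic box 68 mm (its x) by 46 mm (its y) and 18 mm high, lying flat, dark seal line round the sides, hinges at its -x end and latch at its +x end. It stays shut. About 0.05 kg. Origin at the centre of its underside, z up. Pinch it across the 46 mm. Goes to the close-up tray's rectangular well.
- rear_cap: Plastic rear lens cap that stays where it is: closed black ribbed drum 62 mm across and 22 mm high, light. Origin at the centre of its underside.
- ball_head: Small tripod ball head that stays where it is: about 38 mm across and 50 mm high, with a lock knob standing out 31 mm from its axis to one side. Origin at the centre of its underside.
- tele_tray: Tele kit tray, fixed in place: flat oak board 302 mm (its x) by 112 mm (its y) and 14 mm high with three wells in a row along its x, all 5 mm deep (their floors are 9 mm above the tray's underside): a large round well 86 mm across centred at x = -95 mm, a rectangular well 86 mm (along x) by 64 mm (along y) centred at x = +5 mm, and a small round well 76 mm across centred at x = +100 mm, all at y = 0. Origin at the centre of its underside, z up.
- closeup_tray: Close-up kit tray, fixed in place: flat oak board 212 mm (its x) by 112 mm (its y) and 14 mm high with two wells 5 mm deep (floors 9 mm above the tray's underside): a round well 86 mm across centred at x = -50 mm and a rectangular well 86 mm (along x) by 64 mm (along y) centred at x = +50 mm, both at y = 0. Origin at the centre of its underside, z up.
Mind the look-alikes: they are no part of the job. What is shaped like the extension_tube but orange or purple is not meant.

How it is judged:
At the end, for the whole second after the job is handed in: Each of the five lies in its own well: centre within 16 mm along and 14 mm across the tray of the well centre, underside within 2.5 mm of the well floor, upright within 0.06 rad, battery and card case lengthwise within 0.35 rad, let go and at rest (x of teleconverter in the frame of tele_tray between -0.111 and -0.079 m and y of teleconverter in the frame of tele_tray between -0.014 and 0.014 m and z of each of teleconverter, battery, mount_cap in the frame of tele_tray below 0.0115 m and angle between each of teleconverter, battery, mount_cap, extension_tube, card_case's own z axis and vertical below 0.06 rad and linear speed of each of teleconverter, battery, mount_cap, extension_tube, card_case below 0.02 m/s and x of battery in the frame of tele_tray between -0.011 and 0.021 m and y of battery in the frame of tele_tray between -0.014 and 0.014 m and angle between the x axis of battery and the x axis of tele_tray, either way round below 0.35 rad and x of mount_cap in the frame of tele_tray between 0.084 and 0.116 m and y of mount_cap in the frame of tele_tray between -0.014 and 0.014 m and x of extension_tube in the frame of closeup_tray between -0.066 and -0.034 m and y of extension_tube in the frame of closeup_tray between -0.014 and 0.014 m and z of each of extension_tube, card_case in the frame of closeup_tray below 0.0115 m and x of card_case in the frame of closeup_tray between 0.034 and 0.066 m and y of card_case in the frame of closeup_tray between -0.014 and 0.014 m and angle between the x axis of card_case and the x axis of closeup_tray, either way round below 0.35 rad); the robot touches nothing.
It fails at once if the rear cap or the ball head is shifted by more than 20 mm or tipped over (distance of any of rear_cap, ball_head from where it was at the start of the episode above 0.02 m or angle between any of rear_cap, ball_head's own z axis and vertical above 0.4 rad).
It fails at once if a kit item is dropped (falls freely by more than about 2 cm) ((contact force between teleconverter and the fingers below 0.01 N and contact force between teleconverter and anything else below 0.01 N and linear speed of teleconverter above 0.63 m/s) or (contact force between battery and the fingers below 0.01 N and contact force between battery and anything else below 0.01 N and linear speed of battery above 0.63 m/s) or (contact force between mount_cap and the fingers below 0.01 N and contact force between mount_cap and anything else below 0.01 N and linear speed of mount_cap above 0.63 m/s) or (contact force between extension_tube and the fingers below 0.01 N and contact force between extension_tube and anything else below 0.01 N and linear speed of extension_tube above 0.63 m/s) or (contact force between card_case and the fingers below 0.01 N and contact force between card_case and anything else below 0.01 N and linear speed of card_case above 0.63 m/s)).
It also fails if it takes over 99 s, if anything falls off the work surface, if the arm or the gripper's body presses on something with over 40 N, if the wrist force passes 120 N, or if a joint passes its speed limit or range.

## Robot

A 6-joint arm with a two-finger parallel gripper is mounted at the origin on the work surface. World frame = base frame: x ahead of the robot, y to its left, z up, the work surface at z = 0. Lengths are in m, angles in rad, forces in N, time in s.
With the tool pointing down it reaches from about 0.3 to 0.85 m from the base axis. Payload 5.4 kg.
Tool frame: the origin (TCP) lies at the very end of the fingers, on their centre line; the grasp point (between the pads) lies 19 mm behind it; z points along the fingers, y is the direction in which the jaws open and shut (so a half turn about z gives the same grasp; the last joint's range is limited). The gripper opens to 85 mm and grips with 20 to 120 N. Pads are 22 mm wide; open, the fingers measure 114 mm over their backs; the gripper's body (76 mm by 85 mm) begins 54 mm behind the grasp point. The pads swing forward as they close: fully open they stand 13 mm farther back than shut.
Start: joints at [0.983, 0.158, 1.597, -0, 1.386, -0.21], TCP at [0.212, 0.534, 0.231] pointing down, gripper open.
Joint ranges: [-2.91, 2.91], [-0.94, 2.29], [0.18, 2.7], [-1.29, 4.43], [0.17, 2.64], [-3, 3]. Speed limits (rad/s): [2.57, 2.57, 3.14, 3.14, 3.14, 3.14].

## Interface

Orientations are given as a unit quaternion [x, y, z, w].
In Python, from rig import status, camera, camera_model, manip gives the robot as it stands.
- The arm moves only by the tool play_rows, never from a script. Its argument "plan" is a list of rows, each an object with "turn": the turn, a rotation vector about the tool's x, y, z normalised to -1 to 1, where 1 is 2 pi rad, a list of three; "delta_pos": the shift along the tool's x, y, z normalised to -1 to 1, where 1 is 150 mm, a list of three; "jaw": the opening in per cent of the stroke, from 0 (shut) to 100 (fully open). A call has 1 to 8 rows; each row is the pose to reach, as a shift and turn from the pose commanded when the call began, along the tool's axes at that moment, turning the shorter way round; what a row does not reach only later rows make up. A row lasts 1/8 s, in which the tool goes at most 62.5 mm and 10.7 degrees, less where a joint would pass 70% of its speed; a pose out of reach is approached as far as the arm can. A call with a number of a shift or a turn outside -1 to 1 is refused whole. A call with a gripper value outside its range is refused whole. The fingers move at their own pace and stop on an object; the grip force is fixed at half the most. Time passes only in rows, so rows that repeat a pose let the fingers close. It gives the time, the measured TCP pose, the force and the opening at its end, in the units of the state.
- status.observe(): the state, without advancing time (a new reading comes with each control period).
- camera(name): name is "scene" or "top" or "wrist"; returns (picture, depth): 400x640x3 uint8, red, green, blue; 400x640 float32, m along the optical axis (not along the pixel's ray), 0 where there is no reading.
- camera_model(name): a dict with "vertical_fov" (degrees; the focal length in pixels is half the picture's height over the tangent of half this angle, whatever the lens; pixels are square), "cx", "cy" (the principal point, pixels), "camera_from_world" (4x4, takes a point from world to camera coordinates); the wrist camera has in their place "hand_eye" (4x4, takes a point from camera to tool coordinates, whose origin is the TCP and whose axes are the flange's). Camera axes: x right, y up, looking along -z (the intrinsics and any distortion apply to the point x, -y, -z); pixel columns grow to the right and rows downward; lengths in m; the calibration is good to about 2 mm. The wrist camera is an equidistant fisheye: a pixel r from the principal point sees the ray r / f radians off the axis. A picture is of the moment at which its call begins: read the wrist's pose just before it. camera_model takes no time and is no camera call.
- manip.sign_off(): hands the job in, once; it reports no verdict.
The state is a dict: "time_s": time; "joint_pos": joint angles; "joint_velocities": joint speeds; "joint_efforts": joint torques, N m; "ee_pos": TCP position; "ee_rot": TCP orientation; "ft_force": force on the tool from outside, world axes, zero at the start; "wrist_torque": the same for the moment, N m; "width": finger opening in m.
Only numpy, scipy, OpenCV 4.12 (cv2) and the standard library are available. Lean on these libraries where they do the work, as an engineer would, in place of code of your own. Each camera call takes 0.05 s, during which the arm holds its last target. There are 200 camera calls.

## Working session

There is one attempt and no reset: what is moved stays moved. The work goes in short steps, Python scripts to look and compute and a tool call to move; the robot and the scene stay as the last step left them, time stands still between calls to the robot, and variables do not carry over. Pictures are saved under pics/ and viewed, on a budget of 14 in all, crops included, one or two more only if the job needs it, and the job is handed in when it is done.

Besides the shell and the picture viewer there is one more tool, called after "Call:" by a JSON object that holds its "op" and its "data". play_rows: Moves the arm, as the interface text tells. Its arguments: {"type":"object","properties":{"plan":{"type":"array"}},"required":["plan"]}

```bash
mkdir -p pics; ls
python3 - <<'E'
from rig import status,camera,camera_model
import cv2,numpy as np
print(status.observe())
for n in("scene","top"):
    p,d=camera(n); cv2.imwrite(f"pics/{n}0.png",p[:,:,::-1]); np.save(f"pics/{n}0.npy",d)
    print(n,camera_model(n))
print(camera_model("wrist"))
E
```

```text
pics
{'time_s': 0.0, 'joint_pos': array([ 9.82893153e-01,  1.59041512e-01,  1.59828353e+00,  1.10046782e-05,
        1.38620956e+00, -2.10097912e-01]), 'joint_velocities': array([ 0.00138156, -0.00034621,  0.0004202 , -0.0008367 , -0.00172982,
       -0.00041834]), 'joint_efforts': array([-7.36760080e-05, -3.95998514e+01, -3.31425512e+01, -4.30495966e-04,
        8.27299518e-03, -2.23242540e-05]), 'ee_pos': array([0.21176872, 0.53391252, 0.23029546]), 'ee_rot': array([ 1.87782069e-01,  9.82210238e-01, -8.92603085e-04, -3.82204273e-04]), 'ft_force': array([ 0.12789478, -0.21322676,  0.11370418]), 'wrist_torque': array([ 0.03044558, -0.0179311 ,  0.01707286]), 'width': 0.08546035364350736}
scene {'vertical_fov': 50.252212780938194, 'cx': 321.04065212948217, 'cy': 200.69186922844207, 'camera_from_world': array([[-0.09108871,  0.9955775 ,  0.02298453,  0.04232618],
       [-0.54460469, -0.06912442,  0.83583943,  0.21410782],
       [ 0.83373172,  0.06361805,  0.54849263, -1.39480359],
       [ 0.        ,  0.        ,  0.        ,  1.        ]])}
top {'vertical_fov': 45.70589101985735, 'cx': 318.4933946112703, 'cy': 211.7826336799807, 'camera_from_world': array([[-0.01129878, -0.99989223, -0.00937359,  0.01310828],
       [ 0.99391645, -0.01225732,  0.1094525 , -0.47265205],
       [-0.1095556 , -0.00807989,  0.99394783, -1.10432624],
       [ 0.        ,  0.        ,  0.        ,  1.        ]])}
{'vertical_fov': 65.70646984690485, 'cx': 316.19997459936997, 'cy': 200.76993264376884, 'hand_eye': array([[-4.39643481e-04,  9.54687518e-01,  2.97609728e-01,
         7.73318343e-02],
       [ 9.99999900e-01,  4.42977307e-04,  5.62432246e-05,
        -2.52615485e-04],
       [-7.81396516e-05,  2.97609723e-01, -9.54687617e-01,
        -1.42575966e-01],
       [ 0.00000000e+00,  0.00000000e+00,  0.00000000e+00,
         1.00000000e+00]])}
```

View pics/top0.png

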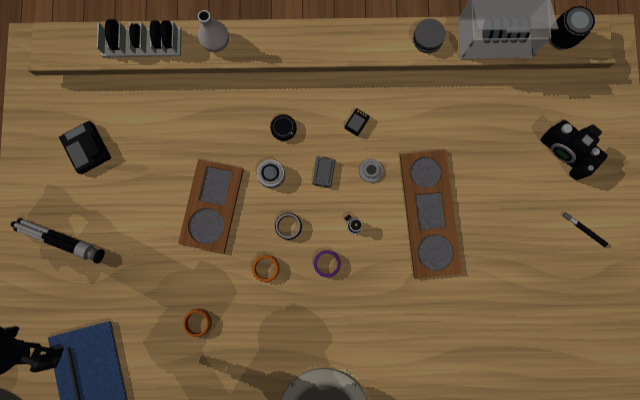

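View pics/scene0.png

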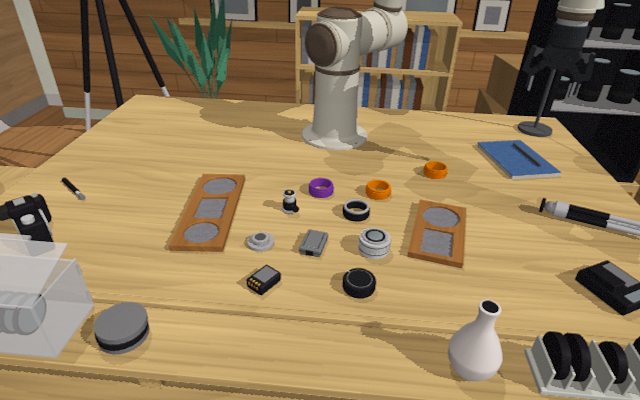

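The top view shows the two-well tray on the left, with its round well at (206,226) and rectangular well at (217,186). The three-well tray is on the right: large well (436,252), rectangular (430,211), small (425,172).

Items:
- Teleconverter: (270,173)
- Battery: (357,122)
- Mount cap: (371,171)
- Card case: (324,171)
- Extension tube: (288,226)
- Rear cap: (283,127)
- Ball head: (354,225)

The orange and purple rings are the look-alikes.

```bash
cat > h.py <<'E'
import numpy as np, cv2
from rig import status,camera,camera_model
def K(n):
    m=camera_model(n); return m, 200/np.tan(np.radians(m["vertical_fov"])/2)
def ray(n,uv,z):
    """pixel(s) of a fixed camera -> world on plane z"""
    m,f=K(n); T=np.linalg.inv(m["camera_from_world"]); uv=np.atleast_2d(uv).astype(float)
    d=np.c_[(uv[:,0]-m["cx"])/f,-(uv[:,1]-m["cy"])/f,-np.ones(len(uv))]@T[:3,:3].T
    return T[:3,3]+d*((z-T[2,3])/d[:,2])[:,None]
def cloud(n,depth):
    m,f=K(n); T=np.linalg.inv(m["camera_from_world"]); v,u=np.mgrid[:400,:640]
    c=np.stack([(u-m["cx"])/f*depth,-(v-m["cy"])/f*depth,-depth],-1)
    return c@T[:3,:3].T+T[:3,3]
E
python3 - <<'E'
from h import *
d=np.load("pics/top0.npy"); P=cloud("top",d); z=P[...,2]
tb=(d>0)&(P[...,0]>.2)&(P[...,0]<.72)&(abs(P[...,1])<.4)
print("table z",np.median(z[tb]),np.std(z[tb][abs(z[tb])<.004]))
m=(tb&(z>.006)).astype(np.uint8)
n,l,s,c=cv2.connectedComponentsWithStats(m,connectivity=4)
for i in range(1,n):
    if s[i,4]<40: continue
    k=l==i; zz=z[k]; top=np.percentile(zz,90)
    r=cv2.minAreaRect(P[k][:,:2].astype(np.float32)*1000)
    kk=k&(z>top-.006); rt=cv2.minAreaRect(P[kk][:,:2].astype(np.float32)*1000)
    print(c[i].round(1),s[i,4],"top",top.round(4),"rect",np.round(r[0],1),np.round(r[1],1),round(r[2],1),"| toprect",np.round(rt[0],1),np.round(rt[1],1),round(rt[2],1),P[kk][:,:2].mean(0).round(4))
# wells via colour: grey felt
hsv=cv2.cvtColor(cv2.imread("pics/top0.png"),cv2.COLOR_BGR2HSV)
g=((hsv[...,1]<60)&(z>.004)&(z<.016)&tb).astype(np.uint8)
n,l,s,c=cv2.connectedComponentsWithStats(g)
for i in range(1,n):
    if s[i,4]<300: continue
    pts=np.argwhere(l==i)[:,::-1]; W=ray("top",pts,.009)[:,:2]*1000
    r=cv2.minAreaRect(W.astype(np.float32)); print("well",c[i].round(1),s[i,4],np.round(r[0],1),np.round(r[1],1),round(r[2],1),W.mean(0).round(1))
E
```

```text
table z 0.00031682325641457787 0.001838148888312172
[356.5 122. ] 369 top 0.0229 rect [696.6 -88.4] [40.3 57.6] 57.4 | toprect [696.9 -89. ] [40.  56.3] 56.5 [ 0.6945 -0.0884]
[283.  126.7] 538 top 0.0247 rect [685.2  92.6] [63.8 61.8] 40.9 | toprect [684.8  92. ] [62.3 59.1] 1.4 [0.6851 0.0921]
[430.3 213.6] 5582 top 0.0154 rect [ 469.8 -261.4] [302.5 114.2] 5.0 | toprect [ 469.7 -261.4] [302.4 113.5] 5.0 [ 0.469  -0.2613]
[323.4 171.4] 536 top 0.0206 rect [573.5  -5.6] [46.1 72.1] 79.3 | toprect [573.9  -6. ] [45.5 69.5] 80.6 [ 0.5733 -0.0057]
[210.5 205.6] 3902 top 0.0156 rect [494.3 269.8] [115.2 212.5] 77.8 | toprect [494.  268.7] [113.7 212.7] 77.4 [0.4923 0.2689]
[270.5 173.2] 640 top 0.0395 rect [567.8 122. ] [65.  65.6] 45.5 | toprect [569.1 122. ] [61.4 63.7] 37.3 [0.5679 0.1222]
[370.6 169.7] 341 top 0.0184 rect [ 576.2 -121. ] [56.5 53.2] 12.6 | toprect [ 576.4 -120.8] [34.2 34.5] 89.0 [ 0.5761 -0.1207]
[287.9 225.6] 250 top 0.026 rect [441.8  81.9] [64.3 62.8] 67.6 | toprect [441.4  81.7] [59.8 59.8] 89.9 [0.4417 0.081 ]
[353.6 224. ] 210 top 0.0491 rect [444.6 -73.1] [47.4 31.4] 41.5 | toprect [440.7 -78.5] [28.7 29.6] 70.1 [ 0.4405 -0.0782]
[326.7 262.9] 243 top 0.0265 rect [352.  -10.6] [61.8 63.9] 44.1 | toprect [351.9  -9.4] [60.3 59.5] 29.1 [ 0.3522 -0.0103]
[265.1 267.9] 259 top 0.0265 rect [341.  135.7] [63.1 63.5] 36.0 | toprect [341.5 135.8] [60.6 58.7] 63.5 [0.3412 0.1359]
[197.2 318. ] 230 top 0.0259 rect [224.5 296.7] [48.7 63.2] 0.3 | toprect [224.2 296.8] [46.8 60.1] 1.7 [0.227  0.2969]
well [425.1 172. ] 699 [ 569.  -252.8] [73.1 69.2] 89.2 [ 568.9 -253.1]
well [215.3 185.6] 859 [542.5 258.5] [62.4 84.7] 77.5 [542.1 258.5]
well [429.9 210.7] 872 [ 473.8 -261.1] [84.5 61.7] 4.8 [ 474.  -261.1]
well [205.8 225.6] 937 [444.8 279.9] [82.7 80. ] 89.3 [444.6 280.3]
well [435.  252.1] 956 [ 374.7 -269.7] [81.5 81. ] 89.3 [ 374.2 -269.8]
```

Call:
{"op": "play_rows", "data": {"plan": [{"turn": [0,0,-0.02],"delta_pos": [-0.229,-0.124,0.133],"jaw": 100},{"turn": [0,0,-0.04],"delta_pos": [-0.458,-0.248,0.267],"jaw": 100},{"turn": [0,0,-0.06],"delta_pos": [-0.686,-0.372,0.4],"jaw": 100},{"turn": [0,0,-0.0603],"delta_pos": [-0.915,-0.4965,0.533],"jaw": 100},{"turn": [0,0,-0.0603],"delta_pos": [-0.915,-0.4965,0.533],"jaw": 100}]}}

```text
time_s: 0.72
ee_pos: [0.3122, 0.412, 0.1491]
ee_rot: [0.001, 1.0, -0.002, -0.002]
ft_force: [-0.3, 0.4, 0.4]
width: 0.0852
```

Call:
{"op": "play_rows", "data": {"plan": [{"turn": [0,0,0],"delta_pos": [-0.1,-0.25,0],"jaw": 100},{"turn": [0,0,0],"delta_pos": [-0.2,-0.5,0],"jaw": 100},{"turn": [0,0,0],"delta_pos": [-0.3,-0.75,0],"jaw": 100},{"turn": [0,0,0],"delta_pos": [-0.4,-1,0],"jaw": 100}]}}

```text
time_s: 1.23
ee_pos: [0.3726, 0.2644, 0.152]
ee_rot: [-0.001, 1.0, 0.0, 0.0]
ft_force: [0.5, 0.5, -0.1]
width: 0.0855
```

Call:
{"op": "play_rows", "data": {"plan": [{"turn": [0,0,0],"delta_pos": [-0.1,-0.25,0],"jaw": 100},{"turn": [0,0,0],"delta_pos": [-0.2,-0.5,0],"jaw": 100},{"turn": [0,0,0],"delta_pos": [-0.3,-0.75,0],"jaw": 100},{"turn": [0,0,0],"delta_pos": [-0.4,-1,0],"jaw": 100},{"turn": [0,0,0],"delta_pos": [-0.4,-1,0],"jaw": 100},{"turn": [0,0,0],"delta_pos": [-0.4,-1,0],"jaw": 100}]}}

```text
time_s: 1.98
ee_pos: [0.4324, 0.1156, 0.1515]
ee_rot: [-0.001, 1.0, 0.0, -0.0]
ft_force: [-0.6, 0.0, -0.1]
width: 0.0852
```

Run:
```python
from h import *
s=status.observe(); print(s["ee_pos"],s["ee_rot"])
p,d=camera("wrist"); cv2.imwrite("pics/w1.png",p[:,:,::-1])
```

```text
[0.43236068 0.11563663 0.15152039] [-7.05649672e-04  9.99999697e-01  3.25026356e-04 -4.27658592e-05]
```

View pics/w1.png

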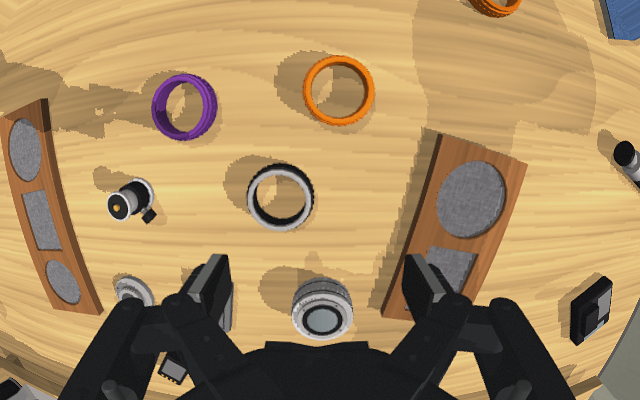

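The wrist view shows the black tube with the steel ring at (280,197) and the round well at (471,200). I'll cross-check the calibration with those two points.

```bash
cat >> h.py <<'E'
from scipy.spatial.transform import Rotation as R
def wray(uv,z,s=None):
    """wrist fisheye pixel(s) -> world on plane z"""
    s=s or status.observe(); m,f=K("wrist"); uv=np.atleast_2d(uv).astype(float)
    a=uv-[m["cx"],m["cy"]]; r=np.hypot(*a.T); t=r/f; k=np.sin(t)/r
    c=np.c_[a[:,0]*k,-a[:,1]*k,-np.cos(t)]; H=m["hand_eye"]; Rw=R.from_quat(s["ee_rot"]).as_matrix()
    o=Rw@H[:3,3]+s["ee_pos"]; d=c@H[:3,:3].T@Rw.T
    return o+d*((z-o[2])/d[:,2])[:,None]
E
python3 - <<'E'
from h import *
print(wray([280,197],.025),wray([[471,200],[451,263]],.009), wray([322,320],.037))
E
```

```text
[[0.43520347 0.0832032  0.025     ]] [[0.44262423 0.27918397 0.009     ]
 [0.51663303 0.26759016 0.009     ]] [[0.56581209 0.12247557 0.037     ]]
```

Call:
{"op": "play_rows", "data": {"plan": [{"turn": [0,0,0],"delta_pos": [-0.054,-0.224,0],"jaw": 100},{"turn": [0,0,0],"delta_pos": [-0.054,-0.224,0.2],"jaw": 100},{"turn": [0,0,0],"delta_pos": [-0.054,-0.224,0.4],"jaw": 100},{"turn": [0,0,0],"delta_pos": [-0.054,-0.224,0.6],"jaw": 100},{"turn": [0,0,0],"delta_pos": [-0.054,-0.224,0.8],"jaw": 100},{"turn": [0,0,0],"delta_pos": [-0.054,-0.224,0.9],"jaw": 100},{"turn": [0,0,0],"delta_pos": [-0.054,-0.224,0.9],"jaw": 100}]}}

```text
time_s: 2.9
ee_pos: [0.4398, 0.0819, 0.0157]
ee_rot: [-0.001, 1.0, 0.0, -0.001]
ft_force: [-0.3, 0.1, 0.9]
width: 0.0853
```

Call:
{"op": "play_rows", "data": {"plan": [{"turn": [0,0,0],"delta_pos": [0,0,0.057],"jaw": 100},{"turn": [0,0,0],"delta_pos": [0,0,0.057],"jaw": 0},{"turn": [0,0,0],"delta_pos": [0,0,0.057],"jaw": 0},{"turn": [0,0,0],"delta_pos": [0,0,0.057],"jaw": 0},{"turn": [0,0,0],"delta_pos": [0,0,0.057],"jaw": 0},{"turn": [0,0,0],"delta_pos": [0,0,0.057],"jaw": 0}]}}

```text
time_s: 3.65
ee_pos: [0.4411, 0.081, 0.0092]
ee_rot: [-0.0, 1.0, -0.0, 0.0]
ft_force: [-4.4, 0.2, 11.1]
width: 0.0607
```

Run:
```python
from h import *
p,d=camera("wrist"); s,_=camera("scene")
a=cv2.resize(p[150:400,140:500],None,fx=1.1,fy=1.1); b=cv2.resize(s[140:280,270:450],None,fx=2.2,fy=2.2)
o=np.zeros((310,800,3),np.uint8); o[:275,:396]=a; o[:308,400:796]=b
cv2.imwrite("pics/g1.png",o[:,:,::-1])
```

```text
(no output)
```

View pics/g1.png

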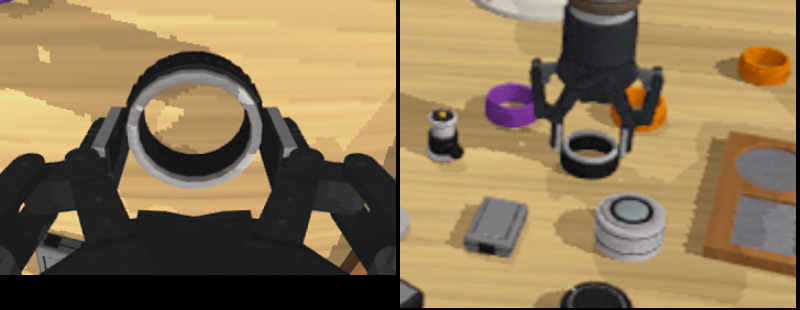

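The pads close only on the 60 mm steel ring, so the tips sit higher than I assumed. I'll open, lift, and measure the tip setback against opening with the wrist depth.

Call:
{"op": "play_rows", "data": {"plan": [{"turn": [0,0,0],"delta_pos": [0,0,0],"jaw": 100},{"turn": [0,0,0],"delta_pos": [0,0,0],"jaw": 100},{"turn": [0,0,0],"delta_pos": [0,0,0],"jaw": 100},{"turn": [0,0,0],"delta_pos": [0,0,-0.2],"jaw": 100},{"turn": [0,0,0],"delta_pos": [0,0,-0.4],"jaw": 100},{"turn": [0,0,0],"delta_pos": [0,0,-0.4],"jaw": 100}]}}

```text
time_s: 4.5
ee_pos: [0.4428, 0.0809, 0.07]
ee_rot: [-0.001, 1.0, -0.0, 0.003]
ft_force: [0.5, 0.6, -0.5]
width: 0.0856
```

```bash
cat >> h.py <<'E'
def tips():
    s=status.observe(); p,d=camera("wrist"); m,f=K("wrist"); v,u=np.mgrid[:400,:640]
    a=u-m["cx"]; b=v-m["cy"]; r=np.hypot(a,b)+1e-9; t=r/f; k=np.tan(t)/r
    c=np.stack([a*k*d,-b*k*d,-d],-1); H=m["hand_eye"]; q=c@H[:3,:3].T+H[:3,3]
    for sg in(1,-1):
        k=(d>0)&(q[...,1]*sg>0)&(abs(q[...,1])<.06)&(abs(q[...,0])<.013)&(q[...,2]>-.05)&(q[...,2]<.02)
        z=q[k]; 
        if len(z): print("w",round(s["width"],4),sg,"tip z mm",(np.percentile(z[:,2],[90,98,100])*1000).round(1),"y in",(np.percentile(abs(z[:,1]),[0,2])*1000).round(1),len(z))
E
python3 -c "
from h import *
print(status.observe()['ee_pos']);tips()"
```

```text
[0.44284754 0.08094531 0.07002316]
w 0.0856 1 tip z mm [-19.8 -15.1 -13. ] y in [42.  42.4] 1959
w 0.0856 -1 tip z mm [-19.8 -15.3 -12.7] y in [41.7 42.1] 1940
```

Call:
{"op": "play_rows", "data": {"plan": [{"turn": [0,0,0],"delta_pos": [0,0,0],"jaw": 55},{"turn": [0,0,0],"delta_pos": [0,0,0],"jaw": 55},{"turn": [0,0,0],"delta_pos": [0,0,0],"jaw": 55},{"turn": [0,0,0],"delta_pos": [0,0,0],"jaw": 55}]}}

```text
time_s: 5.05
ee_pos: [0.4405, 0.0811, 0.0675]
ee_rot: [-0.001, 1.0, 0.0, -0.0]
ft_force: [-0.2, 0.6, -0.2]
width: 0.0471
```

```bash
python3 -c "
from h import *
print(status.observe()['ee_pos']);tips()"
```

```text
[0.44047107 0.08113625 0.06748989]
w 0.0471 1 tip z mm [-11.8  -5.4  -2.1] y in [23.1 23.4] 1962
w 0.0471 -1 tip z mm [-11.6  -5.8  -2. ] y in [22.8 23. ] 1939
```

Call:
{"op": "play_rows", "data": {"plan": [{"turn": [0,0,0],"delta_pos": [0,0,0],"jaw": 40},{"turn": [0,0,0],"delta_pos": [0,0,0],"jaw": 40},{"turn": [0,0,0],"delta_pos": [0,0,0],"jaw": 40}]}}

```text
time_s: 5.48
ee_pos: [0.4407, 0.0811, 0.0678]
ee_rot: [-0.001, 1.0, -0.0, 0.0]
ft_force: [0.3, 0.4, 0.7]
width: 0.0339
```

```bash
python3 -c "
from h import *
print(status.observe()['ee_pos']);tips()"
```

```text
[0.44067689 0.08111169 0.0678216 ]
w 0.0339 1 tip z mm [-10.3  -4.4   0.4] y in [16.9 17. ] 1923
w 0.0339 -1 tip z mm [-10.6  -4.8  -1. ] y in [16.5 16.7] 1902
```

Call:
{"op": "play_rows", "data": {"plan": [{"turn": [0,0,0],"delta_pos": [0,0,0],"jaw": 100},{"turn": [0,0,0],"delta_pos": [0,0,0],"jaw": 100},{"turn": [0,0,0],"delta_pos": [0,0,0],"jaw": 100},{"turn": [0,0,0],"delta_pos": [0,0,0],"jaw": 100}]}}

```text
time_s: 6.02
ee_pos: [0.4407, 0.0811, 0.0678]
ee_rot: [-0.001, 1.0, -0.0, -0.0]
ft_force: [-1.1, -0.0, 0.3]
width: 0.0851
```

Call:
{"op": "play_rows", "data": {"plan": [{"turn": [0,0,0],"delta_pos": [0,0,0.2],"jaw": 100},{"turn": [0,0,0],"delta_pos": [0,0,0.35],"jaw": 100},{"turn": [0,0,0],"delta_pos": [0,0,0.425],"jaw": 100},{"turn": [0,0,0],"delta_pos": [0,0,0.425],"jaw": 0},{"turn": [0,0,0],"delta_pos": [0,0,0.425],"jaw": 0},{"turn": [0,0,0],"delta_pos": [0,0,0.425],"jaw": 0},{"turn": [0,0,0],"delta_pos": [0,0,0.425],"jaw": 0},{"turn": [0,0,0],"delta_pos": [0,0,0.425],"jaw": 0}]}}

```text
time_s: 7.02
ee_pos: [0.4417, 0.0811, 0.0052]
ee_rot: [-0.001, 1.0, -0.0, 0.001]
ft_force: [-1.4, 0.6, 6.8]
width: 0.061
```

Call:
{"op": "play_rows", "data": {"plan": [{"turn": [0,0,0],"delta_pos": [0,0,-0.15],"jaw": 0},{"turn": [0,0,0],"delta_pos": [0,0,-0.35],"jaw": 0},{"turn": [0,0,0],"delta_pos": [0,0.1,-0.5],"jaw": 0},{"turn": [0,0,0],"delta_pos": [0,0.3,-0.5],"jaw": 0},{"turn": [0,0,0],"delta_pos": [-0.015,0.55,-0.5],"jaw": 0},{"turn": [0,0,0],"delta_pos": [-0.03,0.8,-0.5],"jaw": 0},{"turn": [0,0,0],"delta_pos": [-0.03,1,-0.5],"jaw": 0}]}}

```text
time_s: 7.9
ee_pos: [0.4451, 0.2325, 0.0793]
ee_rot: [-0.001, 1.0, 0.0, 0.0]
ft_force: [0.7, -0.5, 0.0]
width: 0.0609
```

Call:
{"op": "play_rows", "data": {"plan": [{"turn": [0,0,0],"delta_pos": [0,0.2,0],"jaw": 0},{"turn": [0,0,0],"delta_pos": [0,0.327,0],"jaw": 0},{"turn": [0,0,0],"delta_pos": [0,0.327,0.1],"jaw": 0},{"turn": [0,0,0],"delta_pos": [0,0.327,0.25],"jaw": 0},{"turn": [0,0,0],"delta_pos": [0,0.327,0.36],"jaw": 0},{"turn": [0,0,0],"delta_pos": [0,0.327,0.36],"jaw": 0}]}}

```text
time_s: 8.65
ee_pos: [0.4434, 0.2789, 0.023]
ee_rot: [-0.0, 1.0, -0.001, -0.002]
ft_force: [-0.4, 0.7, -1.7]
width: 0.061
```

Call:
{"op": "play_rows", "data": {"plan": [{"turn": [0,0,0],"delta_pos": [-0.01,0.005,0.025],"jaw": 0},{"turn": [0,0,0],"delta_pos": [-0.01,0.005,0.045],"jaw": 0},{"turn": [0,0,0],"delta_pos": [-0.01,0.005,0.06],"jaw": 0},{"turn": [0,0,0],"delta_pos": [-0.01,0.005,0.06],"jaw": 0}]}}

```text
time_s: 9.15
ee_pos: [0.4464, 0.2809, 0.0161]
ee_rot: [-0.001, 1.0, -0.0, -0.0]
ft_force: [0.2, 0.4, -0.9]
width: 0.061
```

Call:
{"op": "play_rows", "data": {"plan": [{"turn": [0,0,0],"delta_pos": [0,0,0.01],"jaw": 0},{"turn": [0,0,0],"delta_pos": [0,0,0.016],"jaw": 0},{"turn": [0,0,0],"delta_pos": [0,0,0.016],"jaw": 0}]}}

```text
time_s: 9.52
ee_pos: [0.4466, 0.281, 0.0142]
ee_rot: [-0.001, 1.0, -0.0, -0.0]
ft_force: [-1.5, -0.9, 4.8]
width: 0.0611
```

Call:
{"op": "play_rows", "data": {"plan": [{"turn": [0,0,0],"delta_pos": [0,0,0],"jaw": 100},{"turn": [0,0,0],"delta_pos": [0,0,0],"jaw": 100},{"turn": [0,0,0],"delta_pos": [0,0,0],"jaw": 100},{"turn": [0,0,0],"delta_pos": [0,0,-0.2],"jaw": 100},{"turn": [0,0,0],"delta_pos": [0,0,-0.5],"jaw": 100},{"turn": [0,0,0],"delta_pos": [-0.2,-0.3,-0.6],"jaw": 100},{"turn": [0,0,0],"delta_pos": [-0.4,-0.65,-0.6],"jaw": 100},{"turn": [0,0,0],"delta_pos": [-0.6,-1,-0.6],"jaw": 100}]}}

```text
time_s: 10.52
ee_pos: [0.5376, 0.1296, 0.1041]
ee_rot: [-0.001, 1.0, 0.0, 0.001]
ft_force: [0.6, -0.5, 0.4]
width: 0.0854
```

Call:
{"op": "play_rows", "data": {"plan": [{"turn": [0,0,0.01],"delta_pos": [-0.12,-0.3,0],"jaw": 100},{"turn": [0,0,0.02],"delta_pos": [-0.25,-0.6,0],"jaw": 100},{"turn": [0,0,0.0278],"delta_pos": [-0.25,-0.91,0],"jaw": 100},{"turn": [0,0,0.0278],"delta_pos": [-0.25,-0.91,0],"jaw": 100},{"turn": [0,0,0.0278],"delta_pos": [-0.25,-0.91,0],"jaw": 100}]}}

```text
time_s: 11.15
ee_pos: [0.574, -0.0049, 0.1034]
ee_rot: [0.087, 0.996, 0.0, -0.0]
ft_force: [-0.6, -0.6, -0.9]
width: 0.0852
```

Run:
```python
from h import *
s=status.observe(); print(s["ee_pos"],R.from_quat(s["ee_rot"]).as_matrix()[:,1])
p,d=camera("wrist"); cv2.imwrite("pics/w2.png",p[:,:,::-1]); tips()
```

```text
[ 0.5739966  -0.00494426  0.1034158 ] [1.72687567e-01 9.84976507e-01 5.33895940e-04]
w 0.0856 1 tip z mm [-19.9 -15.1 -12.7] y in [41.9 42.2] 1952
w 0.0856 -1 tip z mm [-19.9 -15.4 -11.7] y in [42.  42.3] 1948
```

View pics/w2.png

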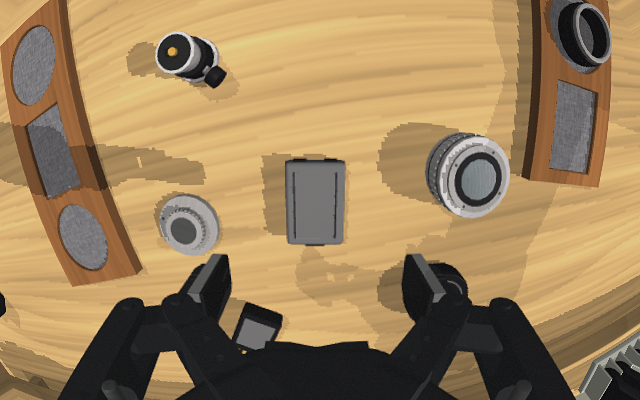

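The tube sits in its round well. The card case is square to the jaws and centred, with edges at columns 286 to 345.

Call:
{"op": "play_rows", "data": {"plan": [{"turn": [0,0,0],"delta_pos": [0,0,0.2],"jaw": 100},{"turn": [0,0,0],"delta_pos": [0,0,0.4],"jaw": 100},{"turn": [0,0,0],"delta_pos": [0,0,0.58],"jaw": 100},{"turn": [0,0,0],"delta_pos": [0,0,0.65],"jaw": 100},{"turn": [0,0,0],"delta_pos": [0,0,0.65],"jaw": 100}]}}

```text
time_s: 11.88
ee_pos: [0.5739, -0.0047, 0.0059]
ee_rot: [0.086, 0.996, 0.0, -0.001]
ft_force: [0.0, -0.7, 1.1]
width: 0.0854
```

Call:
{"op": "play_rows", "data": {"plan": [{"turn": [0,0,0],"delta_pos": [0,0,0],"jaw": 0},{"turn": [0,0,0],"delta_pos": [0,0,0],"jaw": 0},{"turn": [0,0,0],"delta_pos": [0,0,0],"jaw": 0},{"turn": [0,0,0],"delta_pos": [0,0,0],"jaw": 0},{"turn": [0,0,0],"delta_pos": [0,0,0],"jaw": 0},{"turn": [0,0,0],"delta_pos": [0,0,0],"jaw": 0}]}}

```text
time_s: 12.62
ee_pos: [0.5757, -0.0057, 0.0077]
ee_rot: [0.087, 0.996, -0.0, 0.001]
ft_force: [0.3, 0.4, 6.3]
width: 0.0443
```

Call:
{"op": "play_rows", "data": {"plan": [{"turn": [0,0,0],"delta_pos": [0,0,-0.15],"jaw": 0},{"turn": [0,0,0],"delta_pos": [0,0,-0.35],"jaw": 0},{"turn": [0,0,0],"delta_pos": [0,0.05,-0.5],"jaw": 0},{"turn": [0,0,0],"delta_pos": [0.05,0.25,-0.55],"jaw": 0},{"turn": [0,0,0],"delta_pos": [0.15,0.5,-0.55],"jaw": 0},{"turn": [0,0,0],"delta_pos": [0.25,0.75,-0.55],"jaw": 0},{"turn": [0,0,0],"delta_pos": [0.25,0.85,-0.55],"jaw": 0}]}}

```text
time_s: 13.5
ee_pos: [0.5584, 0.1284, 0.0885]
ee_rot: [0.086, 0.996, 0.0, -0.0]
ft_force: [0.1, -1.0, -0.9]
width: 0.0445
```

Call:
{"op": "play_rows", "data": {"plan": [{"turn": [0,0,0],"delta_pos": [0.06,0.25,0],"jaw": 0},{"turn": [0,0,0.003],"delta_pos": [0.15,0.5,0],"jaw": 0},{"turn": [0,0,0.0067],"delta_pos": [0.257,0.75,0],"jaw": 0},{"turn": [0,0,0.0067],"delta_pos": [0.257,0.845,0],"jaw": 0},{"turn": [0,0,0.0067],"delta_pos": [0.257,0.845,0.15],"jaw": 0},{"turn": [0,0,0.0067],"delta_pos": [0.257,0.845,0.3],"jaw": 0},{"turn": [0,0,0.0067],"delta_pos": [0.257,0.845,0.4],"jaw": 0},{"turn": [0,0,0.0067],"delta_pos": [0.257,0.845,0.4],"jaw": 0}]}}

```text
time_s: 14.5
ee_pos: [0.5427, 0.2572, 0.0273]
ee_rot: [0.108, 0.994, -0.001, -0.001]
ft_force: [-0.1, 0.4, 0.6]
width: 0.0445
```

Call:
{"op": "play_rows", "data": {"plan": [{"turn": [0,0,0],"delta_pos": [0,0.005,0.03],"jaw": 0},{"turn": [0,0,0],"delta_pos": [0,0.005,0.055],"jaw": 0},{"turn": [0,0,0],"delta_pos": [0,0.005,0.065],"jaw": 0},{"turn": [0,0,0],"delta_pos": [0,0.005,0.07],"jaw": 0},{"turn": [0,0,0],"delta_pos": [0,0.005,0.07],"jaw": 0}]}}

```text
time_s: 15.12
ee_pos: [0.5435, 0.2589, 0.0182]
ee_rot: [0.108, 0.994, 0.0, 0.0]
ft_force: [1.6, 0.1, -0.2]
width: 0.0441
```

Call:
{"op": "play_rows", "data": {"plan": [{"turn": [0,0,0],"delta_pos": [0,0,0.008],"jaw": 0},{"turn": [0,0,0],"delta_pos": [0,0,0.014],"jaw": 0},{"turn": [0,0,0],"delta_pos": [0,0,0.014],"jaw": 0}]}}

```text
time_s: 15.5
ee_pos: [0.5435, 0.2589, 0.0167]
ee_rot: [0.108, 0.994, -0.0, -0.0]
ft_force: [-2.6, -0.7, 4.3]
width: 0.0443
```

Call:
{"op": "play_rows", "data": {"plan": [{"turn": [0,0,0],"delta_pos": [0,0,0],"jaw": 100},{"turn": [0,0,0],"delta_pos": [0,0,0],"jaw": 100},{"turn": [0,0,0],"delta_pos": [0,0,0],"jaw": 100},{"turn": [0,0,0],"delta_pos": [0,0,-0.2],"jaw": 100},{"turn": [0,0,0],"delta_pos": [0,0,-0.5],"jaw": 100},{"turn": [0,0,-0.01],"delta_pos": [-0.1,-0.3,-0.6],"jaw": 100},{"turn": [0,0,-0.02],"delta_pos": [-0.25,-0.6,-0.6],"jaw": 100},{"turn": [0,0,-0.0344],"delta_pos": [-0.359,-0.856,-0.6],"jaw": 100}]}}

```text
time_s: 16.5
ee_pos: [0.5691, 0.1203, 0.1065]
ee_rot: [-0.001, 1.0, -0.0, 0.001]
ft_force: [-0.2, -0.0, -0.1]
width: 0.0853
```

Call:
{"op": "play_rows", "data": {"plan": [{"turn": [0,0,0],"delta_pos": [0,0,0],"jaw": 100},{"turn": [0,0,0],"delta_pos": [0,0,0],"jaw": 100},{"turn": [0,0,0],"delta_pos": [0,0,0],"jaw": 100}]}}

```text
time_s: 16.88
ee_pos: [0.5682, 0.123, 0.1059]
ee_rot: [-0.001, 1.0, 0.0, -0.0]
ft_force: [-0.4, 0.8, -0.3]
width: 0.0856
```

Run:
```python
from h import *
s=status.observe(); print(s["ee_pos"],R.from_quat(s["ee_rot"]).as_matrix()[:,1])
p,d=camera("wrist"); cv2.imwrite("pics/w3.png",p[:,:,::-1]); print("lens?",wray([316,200],.037,s))
```

```text
[0.56820622 0.12300511 0.1058703 ] [-1.51196342e-03  9.99998837e-01  1.98765912e-04]
lens? [[0.55619387 0.12307469 0.037     ]]
```

View pics/w3.png

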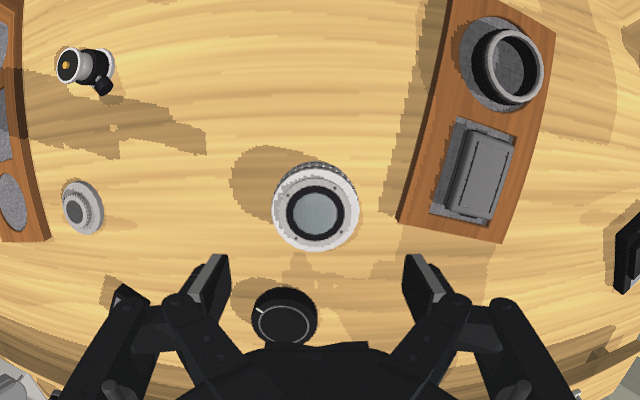

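Tube and card case are both in their wells. The teleconverter is centred between the jaws at (315,213).

Call:
{"op": "play_rows", "data": {"plan": [{"turn": [0,0,0],"delta_pos": [0.007,0,0.15],"jaw": 100},{"turn": [0,0,0],"delta_pos": [0.007,0,0.35],"jaw": 100},{"turn": [0,0,0],"delta_pos": [0.007,0,0.55],"jaw": 100},{"turn": [0,0,0],"delta_pos": [0.007,0,0.67],"jaw": 100},{"turn": [0,0,0],"delta_pos": [0.007,0,0.67],"jaw": 100}]}}

```text
time_s: 17.55
ee_pos: [0.5662, 0.1224, 0.0043]
ee_rot: [-0.001, 1.0, -0.0, -0.001]
ft_force: [0.6, -0.2, -0.2]
width: 0.0852
```

Call:
{"op": "play_rows", "data": {"plan": [{"turn": [0,0,0],"delta_pos": [0,0,0],"jaw": 0},{"turn": [0,0,0],"delta_pos": [0,0,0],"jaw": 0},{"turn": [0,0,0],"delta_pos": [0,0,0],"jaw": 0},{"turn": [0,0,0],"delta_pos": [0,0,0],"jaw": 0},{"turn": [0,0,0],"delta_pos": [0,0,0],"jaw": 0}]}}

```text
time_s: 18.18
ee_pos: [0.5693, 0.1219, 0.0075]
ee_rot: [-0.0, 1.0, 0.0, 0.002]
ft_force: [-1.1, 0.0, 5.8]
width: 0.0643
```

Call:
{"op": "play_rows", "data": {"plan": [{"turn": [0,0,0],"delta_pos": [0,0,-0.15],"jaw": 0},{"turn": [0,0,0],"delta_pos": [0,0,-0.35],"jaw": 0},{"turn": [0,0,0],"delta_pos": [0,0,-0.55],"jaw": 0},{"turn": [0,0,0],"delta_pos": [0.06,-0.13,-0.65],"jaw": 0},{"turn": [0,0,0],"delta_pos": [0.18,-0.38,-0.65],"jaw": 0},{"turn": [0,0,0],"delta_pos": [0.3,-0.613,-0.65],"jaw": 0}]}}

```text
time_s: 18.92
ee_pos: [0.5218, 0.0291, 0.1032]
ee_rot: [-0.001, 1.0, -0.0, 0.0]
ft_force: [0.4, -0.7, -2.0]
width: 0.0645
```

Call:
{"op": "play_rows", "data": {"plan": [{"turn": [0,0,0],"delta_pos": [0.12,-0.25,0],"jaw": 0},{"turn": [0,0,0],"delta_pos": [0.24,-0.5,0],"jaw": 0},{"turn": [0,0,0],"delta_pos": [0.37,-0.75,0],"jaw": 0},{"turn": [0,0,0],"delta_pos": [0.49,-1,0],"jaw": 0}]}}

```text
time_s: 19.42
ee_pos: [0.4481, -0.121, 0.103]
ee_rot: [-0.0, 1.0, 0.0, -0.0]
ft_force: [0.5, -0.4, -2.1]
width: 0.0643
```

Call:
{"op": "play_rows", "data": {"plan": [{"turn": [0,0,0],"delta_pos": [0.12,-0.25,0],"jaw": 0},{"turn": [0,0,0],"delta_pos": [0.24,-0.5,0],"jaw": 0},{"turn": [0,0,0],"delta_pos": [0.37,-0.75,0],"jaw": 0},{"turn": [0,0,0],"delta_pos": [0.45,-0.9,0],"jaw": 0},{"turn": [0,0,0],"delta_pos": [0.49,-1,0],"jaw": 0},{"turn": [0,0,0],"delta_pos": [0.49,-1,0],"jaw": 0},{"turn": [0,0,0],"delta_pos": [0.49,-1,0],"jaw": 0}]}}

```text
time_s: 20.3
ee_pos: [0.3759, -0.2692, 0.1029]
ee_rot: [-0.001, 1.0, 0.0, -0.0]
ft_force: [0.3, 0.2, -2.6]
width: 0.0638
```

Call:
{"op": "play_rows", "data": {"plan": [{"turn": [0,0,0],"delta_pos": [0,0,0.15],"jaw": 0},{"turn": [0,0,0],"delta_pos": [0,0,0.3],"jaw": 0},{"turn": [0,0,0],"delta_pos": [0,0,0.42],"jaw": 0},{"turn": [0,0,0],"delta_pos": [0,0,0.51],"jaw": 0},{"turn": [0,0,0],"delta_pos": [0,0,0.55],"jaw": 0},{"turn": [0,0,0],"delta_pos": [0,0,0.563],"jaw": 0},{"turn": [0,0,0],"delta_pos": [0,0,0.563],"jaw": 0}]}}

```text
time_s: 21.18
ee_pos: [0.376, -0.2704, 0.019]
ee_rot: [-0.0, 1.0, -0.0, 0.0]
ft_force: [0.3, -0.3, -2.0]
width: 0.0644
```

Call:
{"op": "play_rows", "data": {"plan": [{"turn": [0,0,0],"delta_pos": [0,0,0.007],"jaw": 0},{"turn": [0,0,0],"delta_pos": [0,0,0.014],"jaw": 0},{"turn": [0,0,0],"delta_pos": [0,0,0.014],"jaw": 0}]}}

```text
time_s: 21.55
ee_pos: [0.3758, -0.2703, 0.0166]
ee_rot: [-0.0, 1.0, -0.0, 0.0]
ft_force: [0.7, 0.2, -3.1]
width: 0.0644
```

Still hanging at 16.6, so I'll lower it a little further.

Call:
{"op": "play_rows", "data": {"plan": [{"turn": [0,0,0],"delta_pos": [0,0,0.006],"jaw": 0},{"turn": [0,0,0],"delta_pos": [0,0,0.01],"jaw": 0},{"turn": [0,0,0],"delta_pos": [0,0,0.01],"jaw": 0}]}}

```text
time_s: 21.92
ee_pos: [0.3757, -0.2703, 0.0165]
ee_rot: [-0.0, 1.0, 0.0, -0.0]
ft_force: [-5.2, 4.1, 14.3]
width: 0.064
```

Call:
{"op": "play_rows", "data": {"plan": [{"turn": [0,0,0],"delta_pos": [0,0,-0.005],"jaw": 100},{"turn": [0,0,0],"delta_pos": [0,0,-0.005],"jaw": 100},{"turn": [0,0,0],"delta_pos": [0,0,-0.005],"jaw": 100},{"turn": [0,0,0],"delta_pos": [0,0,-0.2],"jaw": 100},{"turn": [0,0,0],"delta_pos": [0,0,-0.5],"jaw": 100},{"turn": [0,0,0],"delta_pos": [-0.133,0.1,-0.6],"jaw": 100},{"turn": [0,0,0],"delta_pos": [-0.333,0.25,-0.6],"jaw": 100}]}}

```text
time_s: 22.8
ee_pos: [0.427, -0.2336, 0.1069]
ee_rot: [0.001, 1.0, -0.001, 0.001]
ft_force: [1.2, 0.5, 0.0]
width: 0.0854
```

Call:
{"op": "play_rows", "data": {"plan": [{"turn": [0,0,0],"delta_pos": [-0.25,0.19,0],"jaw": 100},{"turn": [0,0,0],"delta_pos": [-0.5,0.38,0],"jaw": 100},{"turn": [0,0,0],"delta_pos": [-0.75,0.57,0],"jaw": 100},{"turn": [0,0,0],"delta_pos": [-1,0.747,0],"jaw": 70},{"turn": [0,0,0],"delta_pos": [-1,0.747,0],"jaw": 70},{"turn": [0,0,0],"delta_pos": [-1,0.747,0],"jaw": 70},{"turn": [0,0,0],"delta_pos": [-1,0.747,0],"jaw": 70}]}}

```text
time_s: 23.68
ee_pos: [0.5747, -0.1212, 0.1048]
ee_rot: [0.0, 1.0, 0.0, -0.0]
ft_force: [-0.4, -0.5, 0.7]
width: 0.0597
```

Run:
```python
from h import *
s=status.observe(); print(s["ee_pos"],s["ee_rot"],s["width"])
p,d=camera("wrist"); cv2.imwrite("pics/w4.png",p[:,:,::-1])
for v in (180,190,200,210,220): print(v,wray([316,v],.017,s))
```

```text
[ 0.57473727 -0.12116871  0.10481519] [ 3.99836475e-04  9.99999857e-01  3.85825327e-05 -3.52464664e-04] 0.059728927001367456
180 [[ 0.55254294 -0.12107209  0.017     ]]
190 [[ 0.5604723  -0.12108328  0.017     ]]
200 [[ 0.5685429  -0.12109478  0.017     ]]
210 [[ 0.57677586 -0.12110662  0.017     ]]
220 [[ 0.58519387 -0.12111884  0.017     ]]
```

View pics/w4.png

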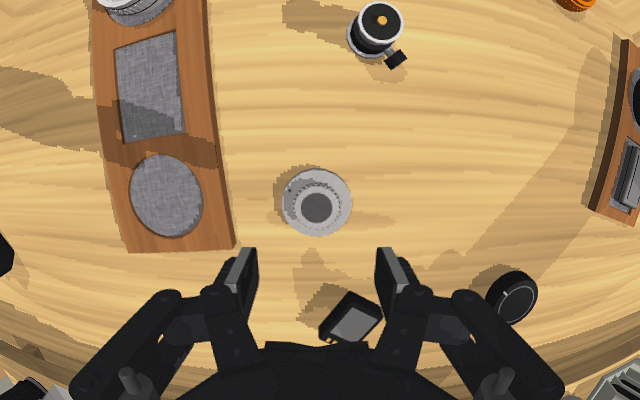

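The cap's hub is at (317,207), which is under the TCP, with the small well to the left at (166,195).

Call:
{"op": "play_rows", "data": {"plan": [{"turn": [0,0,0],"delta_pos": [0,0,0.15],"jaw": 70},{"turn": [0,0,0],"delta_pos": [0,0,0.35],"jaw": 70},{"turn": [0,0,0],"delta_pos": [0,0,0.55],"jaw": 70},{"turn": [0,0,0],"delta_pos": [0,0,0.644],"jaw": 70},{"turn": [0,0,0],"delta_pos": [0,0,0.644],"jaw": 70}]}}

```text
time_s: 24.35
ee_pos: [0.5747, -0.1206, 0.0077]
ee_rot: [0.0, 1.0, 0.0, -0.001]
ft_force: [-0.3, -0.3, -0.6]
width: 0.0597
```

Call:
{"op": "play_rows", "data": {"plan": [{"turn": [0,0,0],"delta_pos": [0,0,0],"jaw": 0},{"turn": [0,0,0],"delta_pos": [0,0,0],"jaw": 0},{"turn": [0,0,0],"delta_pos": [0,0,0],"jaw": 0},{"turn": [0,0,0],"delta_pos": [0,0,0],"jaw": 0},{"turn": [0,0,0],"delta_pos": [0,0,0],"jaw": 0}]}}

```text
time_s: 24.98
ee_pos: [0.5769, -0.1212, 0.0105]
ee_rot: [-0.0, 1.0, -0.001, 0.001]
ft_force: [-2.3, -0.9, 5.9]
width: 0.0323
```

Call:
{"op": "play_rows", "data": {"plan": [{"turn": [0,0,0],"delta_pos": [0,0,-0.08],"jaw": 0},{"turn": [0,0,0],"delta_pos": [0,0,-0.2],"jaw": 0},{"turn": [0,0,0],"delta_pos": [0,-0.05,-0.33],"jaw": 0},{"turn": [0,0,0],"delta_pos": [0.01,-0.25,-0.4],"jaw": 0},{"turn": [0,0,0],"delta_pos": [0.02,-0.45,-0.4],"jaw": 0},{"turn": [0,0,0],"delta_pos": [0.035,-0.65,-0.4],"jaw": 0},{"turn": [0,0,0],"delta_pos": [0.035,-0.8,-0.4],"jaw": 0},{"turn": [0,0,0],"delta_pos": [0.035,-0.878,-0.4],"jaw": 0}]}}

```text
time_s: 25.98
ee_pos: [0.5706, -0.2537, 0.0692]
ee_rot: [0.0, 1.0, -0.0, 0.0]
ft_force: [1.1, 1.3, -1.3]
width: 0.0323
```

Call:
{"op": "play_rows", "data": {"plan": [{"turn": [0,0,0],"delta_pos": [0,0,0.05],"jaw": 0},{"turn": [0,0,0],"delta_pos": [0,0,0.15],"jaw": 0},{"turn": [0,0,0],"delta_pos": [0,0,0.23],"jaw": 0},{"turn": [0,0,0],"delta_pos": [0,0,0.29],"jaw": 0},{"turn": [0,0,0],"delta_pos": [0,0,0.31],"jaw": 0},{"turn": [0,0,0],"delta_pos": [0,0,0.31],"jaw": 0}]}}

```text
time_s: 26.72
ee_pos: [0.5704, -0.2521, 0.0218]
ee_rot: [-0.0, 1.0, 0.0, -0.0]
ft_force: [-0.1, 0.4, -1.9]
width: 0.0329
```

Floor contact is expected at about 19.5.

Call:
{"op": "play_rows", "data": {"plan": [{"turn": [0,0,0],"delta_pos": [0,0,0.008],"jaw": 0},{"turn": [0,0,0],"delta_pos": [0,0,0.016],"jaw": 0},{"turn": [0,0,0],"delta_pos": [0,0,0.02],"jaw": 0},{"turn": [0,0,0],"delta_pos": [0,0,0.02],"jaw": 0}]}}

```text
time_s: 27.22
ee_pos: [0.5706, -0.2524, 0.0195]
ee_rot: [-0.0, 1.0, -0.0, 0.0]
ft_force: [-1.2, 0.8, 4.4]
width: 0.0323
```

Call:
{"op": "play_rows", "data": {"plan": [{"turn": [0,0,0],"delta_pos": [0,0,0],"jaw": 100},{"turn": [0,0,0],"delta_pos": [0,0,0],"jaw": 100},{"turn": [0,0,0],"delta_pos": [0,0,0],"jaw": 100},{"turn": [0,0,0],"delta_pos": [0,0,-0.1],"jaw": 100},{"turn": [0,0,0],"delta_pos": [0,0,-0.35],"jaw": 100},{"turn": [0,0,0],"delta_pos": [-0.1,0.1,-0.6],"jaw": 100},{"turn": [0,0,0],"delta_pos": [-0.25,0.3,-0.6],"jaw": 100}]}}

```text
time_s: 28.1
ee_pos: [0.611, -0.2094, 0.115]
ee_rot: [0.001, 1.0, -0.003, 0.004]
ft_force: [0.7, -0.1, -0.2]
width: 0.0854
```

Call:
{"op": "play_rows", "data": {"plan": [{"turn": [0,0,0.02],"delta_pos": [-0.15,0.2,0],"jaw": 100},{"turn": [0,0,0.045],"delta_pos": [-0.3,0.4,0],"jaw": 100},{"turn": [0,0,0.07],"delta_pos": [-0.45,0.6,0],"jaw": 100},{"turn": [0,0,0.0917],"delta_pos": [-0.593,0.791,0],"jaw": 100},{"turn": [0,0,0.0917],"delta_pos": [-0.593,0.791,0],"jaw": 100},{"turn": [0,0,0.0917],"delta_pos": [-0.593,0.791,0],"jaw": 100}]}}

```text
time_s: 28.85
ee_pos: [0.6966, -0.089, 0.1095]
ee_rot: [0.283, 0.959, -0.0, 0.0]
ft_force: [0.2, -1.5, 0.4]
width: 0.0855
```

Run:
```python
from h import *
s=status.observe(); print(s["ee_pos"],R.from_quat(s["ee_rot"]).as_matrix()[:,1],s["width"])
p,d=camera("wrist"); cv2.imwrite("pics/w5.png",p[:,:,::-1])
for uv in ([316,190],[316,210],[330,200]): print(uv,wray(uv,.021,s))
```

```text
[ 0.69664702 -0.08897377  0.10954087] [ 5.43433688e-01  8.39452021e-01 -3.62028388e-04] 0.08549961099489886
[316, 190] [[ 0.68460843 -0.08200755  0.021     ]]
[316, 210] [[ 0.69833632 -0.09090687  0.021     ]]
[330, 200] [[ 0.69735226 -0.07722926  0.021     ]]
```

View pics/w5.png

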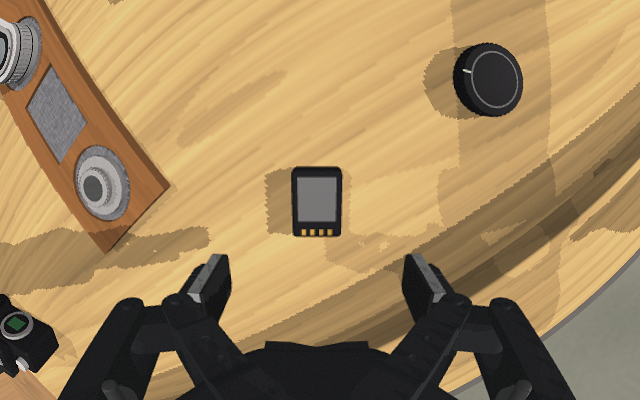

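The battery is square to the jaws at (317,201), and the mount cap sits in its well.

Call:
{"op": "play_rows", "data": {"plan": [{"turn": [0,0,0],"delta_pos": [0.017,0,0.15],"jaw": 100},{"turn": [0,0,0],"delta_pos": [0.017,0,0.35],"jaw": 100},{"turn": [0,0,0],"delta_pos": [0.017,0,0.55],"jaw": 100},{"turn": [0,0,0],"delta_pos": [0.017,0,0.685],"jaw": 100},{"turn": [0,0,0],"delta_pos": [0.017,0,0.685],"jaw": 100}]}}

```text
time_s: 29.52
ee_pos: [0.6929, -0.0873, 0.0043]
ee_rot: [0.284, 0.959, -0.0, -0.002]
ft_force: [-1.4, 0.6, 0.6]
width: 0.0855
```

Call:
{"op": "play_rows", "data": {"plan": [{"turn": [0,0,0],"delta_pos": [0,0,0],"jaw": 0},{"turn": [0,0,0],"delta_pos": [0,0,0],"jaw": 0},{"turn": [0,0,0],"delta_pos": [0,0,0],"jaw": 0},{"turn": [0,0,0],"delta_pos": [0,0,0],"jaw": 0},{"turn": [0,0,0],"delta_pos": [0,0,0],"jaw": 0},{"turn": [0,0,0],"delta_pos": [0,0,0],"jaw": 0}]}}

```text
time_s: 30.28
ee_pos: [0.6959, -0.0874, 0.008]
ee_rot: [0.284, 0.959, -0.0, 0.002]
ft_force: [0.7, 0.2, 6.8]
width: 0.0384
```

Call:
{"op": "play_rows", "data": {"plan": [{"turn": [0,0,0],"delta_pos": [0,0,-0.15],"jaw": 0},{"turn": [0,0,0],"delta_pos": [0,0,-0.35],"jaw": 0},{"turn": [0,0,0],"delta_pos": [0,-0.05,-0.5],"jaw": 0},{"turn": [0,0,0],"delta_pos": [0.06,-0.25,-0.55],"jaw": 0},{"turn": [0,0,0],"delta_pos": [0.15,-0.5,-0.55],"jaw": 0},{"turn": [0,0,0],"delta_pos": [0.25,-0.75,-0.55],"jaw": 0},{"turn": [0,0,0],"delta_pos": [0.3,-0.9,-0.55],"jaw": 0}]}}

```text
time_s: 31.15
ee_pos: [0.5815, -0.1771, 0.0893]
ee_rot: [0.284, 0.959, -0.0, -0.0]
ft_force: [0.4, -1.1, -0.8]
width: 0.0384
```

Call:
{"op": "play_rows", "data": {"plan": [{"turn": [0,0,-0.02],"delta_pos": [0.06,-0.2,0],"jaw": 0},{"turn": [0,0,-0.045],"delta_pos": [0.12,-0.4,0],"jaw": 0},{"turn": [0,0,-0.07],"delta_pos": [0.2,-0.6,0],"jaw": 0},{"turn": [0,0,-0.09],"delta_pos": [0.26,-0.75,0],"jaw": 0},{"turn": [0,0,-0.1053],"delta_pos": [0.3,-0.866,0],"jaw": 0},{"turn": [0,0,-0.1053],"delta_pos": [0.3,-0.866,0],"jaw": 0},{"turn": [0,0,-0.1053],"delta_pos": [0.3,-0.866,0],"jaw": 0}]}}

```text
time_s: 32.02
ee_pos: [0.4752, -0.2602, 0.0891]
ee_rot: [-0.042, 0.999, -0.0, 0.0]
ft_force: [-0.5, -0.1, -0.7]
width: 0.0384
```

Call:
{"op": "play_rows", "data": {"plan": [{"turn": [0,0,0],"delta_pos": [0,0,0.12],"jaw": 0},{"turn": [0,0,0],"delta_pos": [0,0,0.25],"jaw": 0},{"turn": [0,0,0],"delta_pos": [0,0,0.36],"jaw": 0},{"turn": [0,0,0],"delta_pos": [0,0,0.43],"jaw": 0},{"turn": [0,0,0],"delta_pos": [0,0,0.464],"jaw": 0},{"turn": [0,0,0],"delta_pos": [0,0,0.464],"jaw": 0}]}}

```text
time_s: 32.78
ee_pos: [0.475, -0.2603, 0.0189]
ee_rot: [-0.043, 0.999, 0.0, -0.0]
ft_force: [0.1, 0.2, -1.2]
width: 0.0383
```

Call:
{"op": "play_rows", "data": {"plan": [{"turn": [0,0,0],"delta_pos": [0,0,0.007],"jaw": 0},{"turn": [0,0,0],"delta_pos": [0,0,0.015],"jaw": 0},{"turn": [0,0,0],"delta_pos": [0,0,0.015],"jaw": 0}]}}

```text
time_s: 33.15
ee_pos: [0.475, -0.2604, 0.017]
ee_rot: [-0.043, 0.999, -0.0, 0.0]
ft_force: [-0.4, -1.0, 0.1]
width: 0.0388
```

Call:
{"op": "play_rows", "data": {"plan": [{"turn": [0,0,0],"delta_pos": [0,0,0.005],"jaw": 0},{"turn": [0,0,0],"delta_pos": [0,0,0.007],"jaw": 0},{"turn": [0,0,0],"delta_pos": [0,0,0.007],"jaw": 0}]}}

```text
time_s: 33.52
ee_pos: [0.475, -0.2605, 0.0169]
ee_rot: [-0.043, 0.999, -0.0, -0.0]
ft_force: [-3.3, 2.0, 9.3]
width: 0.0384
```

Call:
{"op": "play_rows", "data": {"plan": [{"turn": [0,0,0],"delta_pos": [0,0,0.007],"jaw": 100},{"turn": [0,0,0],"delta_pos": [0,0,0.007],"jaw": 100},{"turn": [0,0,0],"delta_pos": [0,0,0.007],"jaw": 100},{"turn": [0,0,0],"delta_pos": [0,0,-0.15],"jaw": 100},{"turn": [0,0,0],"delta_pos": [0,0,-0.4],"jaw": 100},{"turn": [0,0,0],"delta_pos": [0.1,0.1,-0.7],"jaw": 100},{"turn": [0,0,0],"delta_pos": [0.4,0.4,-0.9],"jaw": 100},{"turn": [0,0,0],"delta_pos": [0.7,0.7,-1],"jaw": 100}]}}

```text
time_s: 34.52
ee_pos: [0.3688, -0.1712, 0.1648]
ee_rot: [-0.043, 0.999, -0.001, 0.001]
ft_force: [-0.6, 0.4, 1.7]
width: 0.0854
```

Call:
{"op": "play_rows", "data": {"plan": [{"turn": [0,0,0],"delta_pos": [0.2,0.35,-0.1],"jaw": 100},{"turn": [0,0,0],"delta_pos": [0.3,0.7,-0.2],"jaw": 100},{"turn": [0,0,0],"delta_pos": [0.3,1,-0.2],"jaw": 100},{"turn": [0,0,0],"delta_pos": [0.3,1,-0.2],"jaw": 100}]}}

```text
time_s: 35.02
ee_pos: [0.3112, -0.0238, 0.1931]
ee_rot: [-0.045, 0.999, -0.0, 0.001]
ft_force: [0.4, -0.4, -0.5]
width: 0.0857
```

Run:
```python
from h import *
print(status.observe()["ee_pos"],status.observe()["time_s"])
p,d=camera("top"); s,_=camera("scene"); P=cloud("top",d); z=P[...,2]
A=cv2.resize(p[90:290,170:480],None,fx=2.5,fy=2.5,interpolation=cv2.INTER_CUBIC)
cv2.imwrite("pics/end_top.png",A[:,:,::-1])
B=cv2.resize(s[160:300,160:480],None,fx=2.5,fy=2.5,interpolation=cv2.INTER_CUBIC); cv2.imwrite("pics/end_scene.png",B[:,:,::-1])
T={"tele":((.4698,-.2614),5,{"tele":(-95,37,.0165),"batt":(5,21,.007),"cap":(100,17,.007)}),"close":((.4942,.2693),-12.4,{"tube":(-50,25,.007),"card":(50,18,.007)})}
for c,a,it in T.values():
    a=np.radians(a); M=np.array([[np.cos(a),np.sin(a)],[-np.sin(a),np.cos(a)]]); Q=(P[...,:2]-c)@M.T*1000
    for n,(x0,h,_) in it.items():
        k=(d>0)&(abs(Q[...,0]-x0)<45)&(abs(Q[...,1])<45)&(z>.0185)
        top=z[k]; kk=k&(z>np.percentile(top,90)-.006); r=cv2.minAreaRect(Q[kk].astype(np.float32))
        # tilt of top surface
        X=np.c_[P[kk][:,:2]-P[kk][:,:2].mean(0),np.ones(kk.sum())]; co=np.linalg.lstsq(X,P[kk][:,2],rcond=None)[0]
        print(n,"off",np.round(np.array(r[0])-[x0,0],1),"size",np.round(r[1],1),"ang",round(r[2],1),"top-h mm",round(np.median(z[kk])*1000-h,1),"tilt",co[:2].round(3))
for n,(c,old) in {"rear":((.685,.0923),.0),"ball":((.4405,-.0782),0)}.items():
    k=(d>0)&(np.hypot(P[...,0]-c[0],P[...,1]-c[1])<.06)&(z>(.016 if n=="rear" else .043)); print(n,P[k][:,:2].mean(0).round(4))
```

```text
[ 0.3111536  -0.02378889  0.19313035] 35.025
tele off [0.9 1.5] size [60.7 63.6] ang 43.2 top-h mm 9.0 tilt [ 0.001 -0.002]
batt off [2.2 1.4] size [39.4 55.4] ang 89.0 top-h mm 8.4 tilt [ 0.003 -0.   ]
cap off [0.2 0.7] size [35.3 34.2] ang 29.4 top-h mm 8.6 tilt [-0.002 -0.041]
tube off [2.2 0.6] size [59.5 59.5] ang 12.1 top-h mm 8.4 tilt [-0.005  0.002]
card off [-1.   0.4] size [70.4 46.7] ang 0.3 top-h mm 9.0 tilt [-0.003  0.003]
rear [0.6848 0.0923]
ball [ 0.4404 -0.0785]
```

View pics/end_top.png

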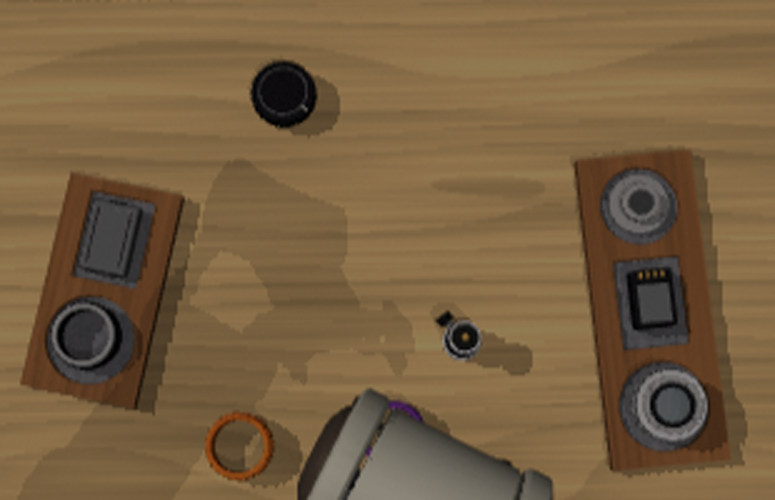

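View pics/end_scene.png

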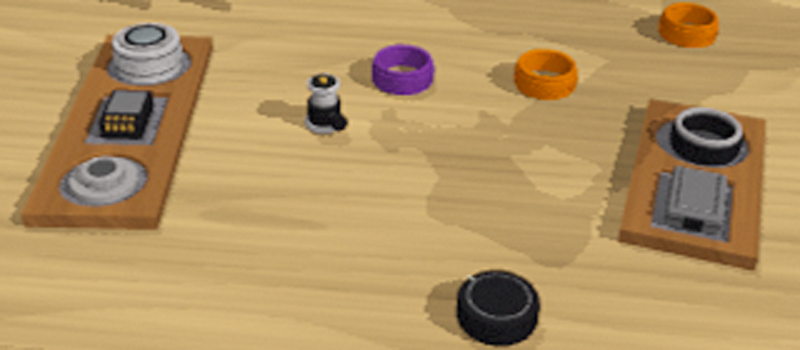

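All five are seated within 3 mm of their well centres. Only the mount cap's tilt reading (0.041) is doubtful, so I'll recheck it with averaged depth.

Run:
```python
from h import *
for cam in ("top","scene"):
    D=np.stack([camera(cam)[1] for _ in range(8)]); d=np.where(D>0,D,np.nan); d=np.nanmedian(d,0); P=cloud(cam,d); z=P[...,2]
    rr=np.hypot(P[...,0]-.5696,P[...,1]+.2520)
    for n,k in {"hub":(rr<.015),"disc":(rr>.021)&(rr<.027)}.items():
        k&=np.isfinite(z); X=np.c_[P[k][:,:2]-[.5696,-.252],np.ones(k.sum())]; co,res,_,_=np.linalg.lstsq(X,z[k],rcond=None)
        sd=np.sqrt(res[0]/k.sum()); print(cam,n,k.sum(),"z",co[2].round(4),"tilt",co[:2].round(4),"sd",sd.round(4))
s=status.observe(); print(s["time_s"],s["ft_force"])
```

```text
top hub 122 z 0.0255 tilt [0.003  0.0201] sd 0.001
top disc 155 z 0.0164 tilt [-0.0043 -0.0092] sd 0.0008
scene hub 90 z 0.0273 tilt [0.0039 0.0136] sd 0.0004
scene disc 85 z 0.0182 tilt [-0.003  -0.0009] sd 0.0004
35.925 [ 0.00578213 -0.77071114  0.30645134]
```

The cap is flat: the disc tilts less than 0.011 and its top is at 16.4 mm (17 expected). I'm handing in.

```bash
python3 -c "
from rig import manip
print(manip.sign_off())"
```

```text
the job is handed in; nothing more can be done
None
```

All five kit items are in their wells and the job is handed in at about 36 s of the 99 s allowed. The hand-in gave no verdict.

- **Position:** by the last top-camera check, every item is within 3 mm of its well centre. The battery and card case are lengthwise to within about 1°. Item tops put the undersides 8.4–9.0 mm above the work surface, against the 9 mm floor.
- **Left alone:** the rear cap and ball head had moved less than 1 mm by the camera.
- **First grasp redone:** I gripped the extension tube once, let go without lifting it because I misread the fingertip height, measured the fingertips and gripped it again lower. It then placed normally.
- **Checks that disagreed:** one depth fit showed the mount cap tilted 0.041 rad. Refits from averaged frames of both fixed cameras gave 0.001–0.020 rad, so I took the first figure as depth noise. The wrist and top cameras differed by up to about 6 mm on the tube's position before pickup, within what the grip could absorb.

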